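# Show a bearing housing to the inspection camera

## Task

Lift the blue bearing housing out of the nest by the steel strap handle on its top and present it to the inspection camera: held still in the air, upright, its open bearing face turned squarely to the lens and centred on it, with 15 cm between lens and bearing face. Finish while still holding it there by the handle; do not touch the camera, and leave the other housings and the things on the bench where they are.

Things in the scene. Friction and masses are not known exactly. Their poses are not given: they have to be found in the camera images.
- blue_housing: blue painted bearing housing, about 0.4 kg, 110 mm tall: round foot 70 mm diameter and 10 mm high, above it a barrel of 60 mm diameter, 36 mm long along x, its axis 46 mm above the underside; strap handle on top. Origin: centre of the underside; z up; the barrel's open bearing face (steel ring with dark bore) looks to the housing's -x, its closed cap with three screws to +x. Yaw varies
- blue_housing_handle: steel strap handle fixed on the blue housing, a U upside down: its level crossbar runs 60 mm along the housing's y, is 8 mm thick along x and 14 mm tall, from 96 to 110 mm above the housing's underside; the barrel's top is 20 mm under the crossbar. The frame (origin and axes) is that of the housing
- blue_housing_grip (a point): centre of the handle's crossbar, 103 mm above the housing's underside; axes as the housing's. Pinch it across x from above
- blue_housing_front (a point): centre of the bearing face (front), 22.5 mm from the housing's centre towards its -x, 46 mm above its underside; axes as the housing's
- blue_housing_back (a point): centre of the closed cap (back), 22.5 mm from the housing's centre towards its +x, 46 mm above its underside
- grey_housing: bearing housing, same shape and size as the blue one, but painted grey; stands in the nest; leave alone. Origin: centre of its underside, z up
- red_housing: bearing housing, same shape and size as the blue one, but painted red; stands in the nest; leave alone. Origin: centre of its underside, z up
- nest: fixed black nest board 104 x 304 x 16 mm with three round pockets 74 mm wide and 8 mm deep, 100 mm apart along its y, in each of which one housing stands (floor 8 mm above the bench). Origin: centre of the underside
- camera_stand: fixed column of the inspection camera: round foot 100 mm diameter, post 292 mm tall. Origin: centre of the underside. Yaw as the lens's
- lens (a point): centre of the front glass of the inspection camera (black barrel with a white light ring 56 mm wide), 71.5 mm in front of the post; its height differs from run to run, about 180 to 240 mm above the bench. The camera looks level along this frame's -x; z up
- spool_copper: bystander: copper wire spool with black flanges, 70 mm wide, 50 mm tall; origin under its middle
- pink_tin: bystander: short pink tin, 66 mm wide, 64 mm tall; origin under its middle
- screw_jar: bystander: clear jar of brass screws with white cap, 58 mm wide, 68 mm tall; origin under its middle
- tape_measure: bystander: yellow tape measure, 40 x 76 x 64 mm; origin under its middle

How it is judged:
By the outcome, as a careful person would: the job done as asked, in the order asked, and still so for the second after the job is handed in, while the arm keeps its last pose, push and grip.
It also fails if it takes over 37 s, if anything falls off the work surface, if the arm or the gripper's body presses on something with over 40 N, if the wrist force passes 120 N, or if a joint passes its speed limit or range.

## Robot

A 6-joint arm with a two-finger parallel gripper is mounted at the origin on a cart in front of the work surface, level with it; the furniture and walls round the work are solid. World frame = base frame: x ahead of the robot, y to its left, z up, the work surface at z = 0. Lengths are in mm, angles in rad, forces in N, time in s.
With the tool pointing down it reaches from about 300 to 775 mm from the base axis. Payload 14.6 kg.
Tool frame: the origin (TCP) lies midway between the tips of the shut fingers; the grasp point (between the pads) lies grasp_offset behind it (grasp_offset is the distance from the TCP to the grasp point, in mm); z points along the fingers, y is the line along which they close (so a half turn about z gives the same grasp; the last joint's range is limited). The gripper opens to 94 mm and grips with 3 to 60 N. Pads are 16 mm wide; open, the fingers measure 119 mm over their backs; the gripper's body (75 mm by 177 mm) begins 78 mm behind the grasp point.
Start: joints at [1.142, 0.3, 1.521, -0, 1.321, -0.067], TCP at [194.674, 514.384, 205.446] pointing down, gripper open.
Joint ranges: [-3.03, 3.03], [-0.79, 2.21], [0.23, 2.52], [-1.04, 4.18], [0, 3.07], [-2.55, 2.55]. Speed limits (rad/s): [2.22, 2.22, 2.57, 3.14, 3.14, 3.14].

## Interface

Orientations are given as [roll, pitch, yaw] about the fixed x, y, z axes, in that order (R = Rz(yaw) Ry(pitch) Rx(roll)).
In Python, from cell import * gives the robot as it stands. The module is installed in compiled form; this text tells all that it offers.
- The arm moves only by the shell command python3 -m jog 'ROWS' [FORCE]. ROWS is JSON, a list of rows, each a list of 3 entries, a list of its own where there are three numbers: the finger opening in mm, from 0 to 94, then the shift along the tool's x, y, z in units of 50 mm (1.0 is 50 mm), then the turn about the tool's z in units of 180 degrees (1.0 is 180 degrees). In form: [[fingers, [dx, dy, dz], twist], ...]. A call has 1 to 20 rows; each row shifts and turns the commanded pose from where the row before left it, along the tool's axes as they then stand; what a row does not reach is not made up. A row lasts 1/10 s, in which the tool goes at most 50 mm and 8.59 degrees, less where a joint would pass 70% of its speed; a pose out of reach is approached as far as the arm can. A call with a number of a shift or a turn outside -1 to 1 is refused whole. A call with a gripper value outside its range is refused whole. The fingers move at their own pace and stop on an object; FORCE is the grip in N (left out, the last holds). Time passes only in rows, so rows that do not move let the fingers close. It gives the time, the measured TCP pose, the force, the opening and the grip force at its end, in the units of the state.
- read_state(): the state, without advancing time (a new reading comes with each control period).
- camera(name): name is "scene" or "side" or "wrist"; returns the picture (400x640x3 uint8, red, green, blue); there is no depth.
- calibration(name): a dict with "mtx" (3x3 intrinsics, pixels), "distortion" ([k1, k2, p1, p2, k3] as OpenCV has them; the pictures are not rectified), "cam_to_world" (4x4, takes a point from camera to world coordinates); the wrist camera has in their place "hand_eye" (4x4, takes a point from camera to tool coordinates, whose origin is the TCP and whose axes are the flange's). Camera axes: x right, y down, z forward; pixel columns grow to the right and rows downward; lengths in mm; the calibration is good to about 2 mm. A picture is of the moment at which its call begins: read the wrist's pose just before it. calibration takes no time and is no camera call.
- sign_off(): hands the job in; it is judged then, once.
Trained networks look in the newest picture that a camera, given by its name, has taken for a name from the list of things; names that differ only in an ending like _2 or _b are one class to them, and where a whole thing is asked for, a point or a joint stands for the part that bears it (a point fixed in the world has none). Each returns a list of dicts, best first, with "conf" (0 to 1); they miss things now and then, are a little off and sometimes report something else, mostly with a low value. They report only what shows in the picture. A call takes as long as a camera call.
- regions_of(camera, query): "pixels" (400x640 bool, what is visible of it) and "rect" ([centre column, centre row, width, height] in pixels, round what is visible of it).
The state is a dict: "clock": time; "joints": joint angles; "qd": joint speeds; "effort": joint torques, N m; "eef_pos": TCP position; "eef_rot": TCP orientation; "wrist_force": force on the tool from outside, world axes, zero at the start; "moment": the same for the moment, N m; "finger_gap": finger opening in mm; "finger_force": force on a finger pad.
Only numpy, scipy, OpenCV 4.12 (cv2) and the standard library are available. Lean on these libraries where they do the work, as an engineer would, in place of code of your own. Each camera call takes 0.05 s, during which the arm holds its last target. There are 200 camera calls.

## Working session

There is one attempt and no reset: what is moved stays moved. The work goes in short steps, Python scripts to look and compute and a shell command to move; the robot and the scene stay as the last step left them, time stands still between calls to the robot, and variables do not carry over. Pictures are saved under pics/ and viewed, at most 11 in all, crops included, and the job is handed in when it is done.

```bash
mkdir -p pics; python3 - <<'E'
from cell import *
import cv2,numpy as np
s=read_state();print({k:np.round(s[k],3).tolist() for k in s})
for n in ["scene","side","wrist"]:
    im=camera(n);cv2.imwrite(f"pics/{n}0.png",im[:,:,::-1])
    c=calibration(n);print(n,{k:np.round(c[k],3).tolist() for k in c})
    for q in ["blue_housing","blue_housing_handle","blue_housing_front","blue_housing_grip","lens","camera_stand","nest","grey_housing","red_housing"]:
        try: print(q,[(round(r["conf"],2),np.round(r["rect"]).tolist()) for r in regions_of(n,q)][:2])
        except Exception as e: print(q,e)
E
python3 -c "
import cv2,numpy as np
a=cv2.imread('pics/scene0.png');cv2.imwrite('pics/scene0b.png',a)"
```

```text
{'clock': 0.0, 'joints': [1.142, 0.3, 1.522, 0.0, 1.321, -0.067], 'qd': [0.0, -0.001, -0.001, -0.001, 0.001, -0.0], 'effort': [-0.001, -53.18, -35.274, 0.071, 0.025, -0.0], 'eef_pos': [194.577, 514.17, 204.897], 'eef_rot': [-3.141, -0.0, 2.78], 'wrist_force': [-1.295, 0.301, -0.201], 'moment': [-0.002, 0.008, -0.045], 'finger_force': 0.0, 'finger_gap': 93.827}
scene {'mtx': [[445.85, 0.0, 309.6], [0.0, 445.85, 196.233], [0.0, 0.0, 1.0]], 'distortion': [-0.122, 0.0, 0.0, 0.0, 0.0], 'cam_to_world': [[0.586, -0.331, 0.739, -290.94], [-0.81, -0.246, 0.532, -650.568], [0.005, -0.911, -0.412, 637.333], [0.0, 0.0, 0.0, 1.0]]}
blue_housing [(0.83, [236.0, 223.0, 22.0, 36.0])]
blue_housing_handle [(0.66, [235.0, 211.0, 22.0, 16.0])]
blue_housing_front [(0.79, [237.0, 225.0, 29.0, 41.0])]
blue_housing_grip [(0.72, [297.0, 283.0, 29.0, 32.0]), (0.68, [238.0, 214.0, 23.0, 25.0])]
lens [(0.8, [388.0, 213.0, 44.0, 31.0])]
camera_stand [(0.65, [390.0, 247.0, 48.0, 130.0])]
nest [(0.28, [238.0, 224.0, 23.0, 42.0])]
grey_housing [(0.83, [262.0, 236.0, 23.0, 42.0])]
red_housing [(0.93, [213.0, 211.0, 
[... 599 characters left out ...]
.0, 42.0])]
camera_stand [(0.57, [331.0, 176.0, 24.0, 77.0])]
nest [(0.65, [340.0, 270.0, 39.0, 56.0])]
grey_housing [(0.57, [344.0, 232.0, 20.0, 29.0]), (0.3, [331.0, 178.0, 22.0, 78.0])]
red_housing [(0.94, [340.0, 266.0, 28.0, 44.0]), (0.2, [340.0, 251.0, 27.0, 29.0])]
wrist {'mtx': [[283.22, 0.0, 321.85], [0.0, 283.22, 200.715], [0.0, 0.0, 1.0]], 'distortion': [-0.005, 0.0, 0.0, 0.0, 0.0], 'hand_eye': [[0.0, -0.965, -0.264, 77.772], [1.0, 0.0, -0.0, -1.055], [0.0, -0.264, 0.965, -179.482], [0.0, 0.0, 0.0, 1.0]]}
blue_housing []
blue_housing_handle []
blue_housing_front []
blue_housing_grip []
lens []
camera_stand []
nest [(0.93, [228.0, 369.0, 84.0, 24.0])]
grey_housing []
red_housing []
```

View pics/scene0.png

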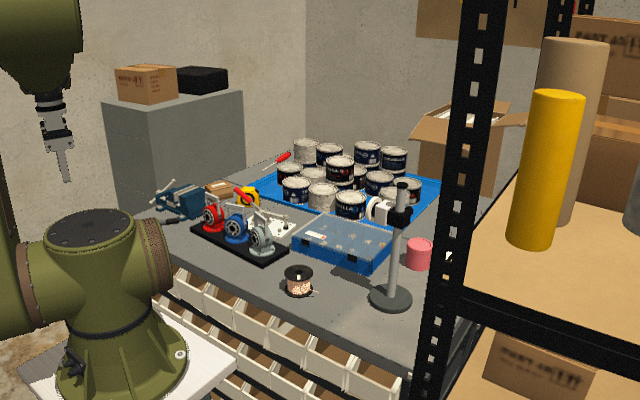

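View pics/side0.png

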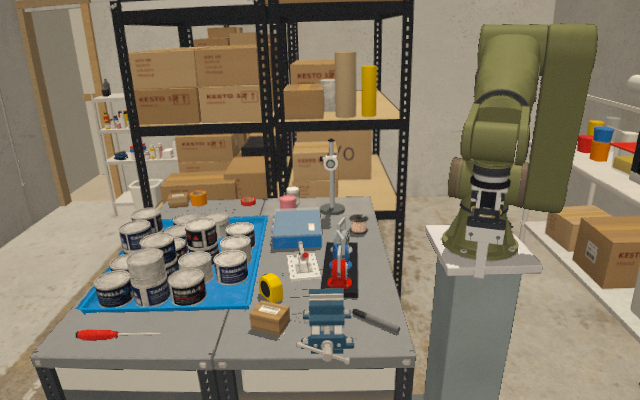

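The scene view shows the nest with red, blue and grey at about (213,211), (236,223) and (262,236). The inspection camera's post is at (395,250), with its white ring at about (377,210) facing left, towards the nest. In the side view the lens ring is at about (330,161) and the stand foot at (332,209).

```bash
cat > h.py <<'E'
from cell import *
import cv2,numpy as np
from scipy.spatial.transform import Rotation as Ro
def T_tool(s):
    T=np.eye(4);T[:3,:3]=Ro.from_euler('xyz',s["eef_rot"]).as_matrix();T[:3,3]=s["eef_pos"];return T
def pose(n,s=None):
    c=calibration(n)
    return c,(T_tool(s)@np.array(c["hand_eye"]) if n=="wrist" else np.array(c["cam_to_world"]))
def ray(n,uv,s=None):
    c,T=pose(n,s)
    p=cv2.undistortPoints(np.array([[uv]],float),np.array(c["mtx"]),np.array(c["distortion"])).ravel()
    d=T[:3,:3]@np.array([*p,1]);return T[:3,3],d/np.linalg.norm(d)
def atz(n,uv,z,s=None):
    o,d=ray(n,uv,s);return o+d*(z-o[2])/d[2]
def tri(rays):
    A=sum(np.eye(3)-np.outer(d,d) for o,d in rays);b=sum((np.eye(3)-np.outer(d,d))@o for o,d in rays)
    x=np.linalg.solve(A,b);return x,[round(np.linalg.norm(np.cross(x-o,d)),1) for o,d in rays]
def proj(n,P,s=None):
    c,T=pose(n,s);W=np.linalg.inv(T)
    return cv2.projectPoints(np.array(P,float).reshape(-1,3),cv2.Rodrigues(W[:3,:3])[0],W[:3,3],np.array(c["mtx"]),np.array(c["distortion"]))[0].reshape(-1,2)
E
python3 - <<'E'
from h import *
np.set_printoptions(precision=1,suppress=True)
print("foot",atz("scene",(390,298),10),atz("side",(332,209),10))
print("ring",tri([ray("scene",(377,210)),ray("side",(330,161))]))
for n,uv in dict(red=(213,215),blue=(237,227),grey=(262,240)).items(): print(n,atz("scene",uv,50))
print("blue side",atz("side",(340,240),111),"red",atz("side",(340,250),111))
a=cv2.imread('pics/scene0.png')
b=np.vstack([cv2.resize(a[170:270,180:310],(780,600),interpolation=3)])
b2=cv2.resize(a[170:320,350:430],(320,600),interpolation=3)
w=cv2.imread('pics/side0.png');b3=cv2.resize(w[200:300,300:380],(480,600),interpolation=3)
cv2.imwrite('pics/c1.png',np.hstack([cv2.resize(b,(480,370)),cv2.resize(b2[:],(320,370))]))
E
```

```text
foot [ 485.9 -319.8   10. ] [ 492.  -306.1   10. ]
ring (array([ 495.4, -266. ,  217.9]), [np.float64(3.1), np.float64(3.1)])
red [485.3 256.5  50. ]
blue [474.2 147.8  50. ]
grey [461.6  44.3  50. ]
blue side [478. 178. 111.] red [480.4 240.  111. ]
```

View pics/c1.png

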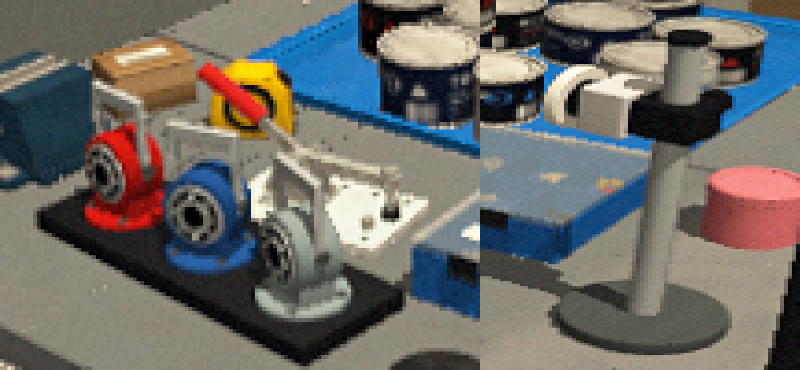

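The crop shows the blue housing in the middle pocket, with its face roughly towards -x. The lens faces roughly +y, and a clamp with a red lever sits behind the blue housing. Next I'll move above it and look with the wrist camera.

```bash
python3 -m jog '[[60,[-0.78,-0.48,-0.12],0],[60,[-0.78,-0.48,-0.12],0],[60,[-0.78,-0.48,-0.12],0],[60,[-0.78,-0.48,-0.12],0],[60,[-0.78,-0.48,-0.12],0],[60,[-0.78,-0.48,-0.12],0],[60,[-0.78,-0.48,-0.12],0],[60,[-0.78,-0.48,-0.12],0],[60,[-0.78,-0.48,-0.12],0],[60,[-0.78,-0.48,-0.12],0],[60,[0,0,0],0.0475],[60,[0,0,0],0.0475],[60,[0,0,0],0.0475],[60,[0,0,0],0.0475],[60,[0,0,0],0.0475],[60,[0,0,0],0.0475],[60,[0,0,0],0.0475],[60,[0,0,0],0.0475],[60,[0,0,0],0],[60,[0,0,0],0]]'
python3 - <<'E'
from h import *
import cell
np.set_printoptions(precision=2,suppress=True)
print(getattr(cell,"grasp_offset",None))
s=read_state();print(s["eef_pos"],s["eef_rot"],s["clock"]);im=camera("wrist");cv2.imwrite("pics/w1.png",im[:,:,::-1])
for q in ["blue_housing","blue_housing_handle","blue_housing_front","grey_housing","red_housing"]:
    for r in regions_of("wrist",q)[:2]:
        m=r["pixels"].astype(np.uint8);b=cv2.minAreaRect(np.argwhere(m)[:,::-1].astype(np.float32))
        print(q,round(r["conf"],2),np.round(r["rect"]),np.round(b[0]),np.round(b[1]),b[2])
E
```

```text
clock: 3.5
eef_pos: [474.5, 151.9, 265.5]
eef_rot: [3.142, -0.0, 1.591]
wrist_force: [-0.6, -0.0, -0.6]
finger_gap: 60.0
finger_force: 0.0
18.8
[474.48 151.86 265.47] [ 3.14 -0.    1.59] 3.5
blue_housing 0.62 [324. 184.  46.  64.] [325. 178.] [55. 46.] 47.48955535888672
blue_housing 0.41 [469.  74.  62.  58.] [471.  76.] [56. 49.] 60.2551155090332
blue_housing_handle 0.71 [322. 185.  21.  59.] [321. 184.] [58.  9.] 78.17852020263672
blue_housing_front 0.62 [323. 179.  46.  56.] [322. 177.] [50. 47.] 39.289405822753906
grey_housing 0.61 [317. 249.  46.  69.] [319. 247.] [68. 42.] 80.90972137451172
grey_housing 0.38 [329. 102.  50.  59.] [328. 104.] [52. 50.] 58.392494201660156
red_housing 0.87 [329. 101.  49.  61.] [328. 104.] [53. 51.] 59.74356460571289
red_housing 0.42 [272. 346.  38.  26.] [273. 344.] [24. 40.] 90.0
```

View pics/w1.png

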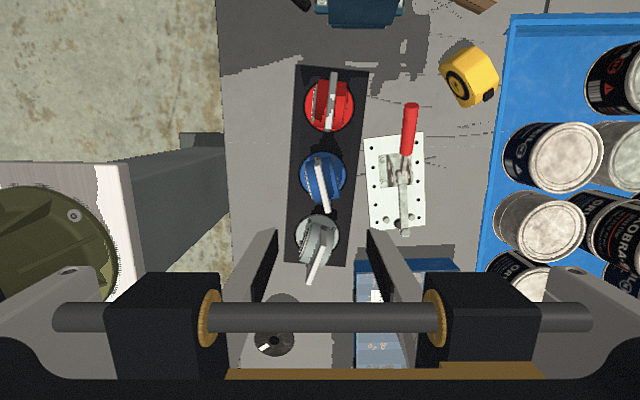

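```bash
python3 - <<'E'
import cv2
a=cv2.imread('pics/w1.png');cv2.imwrite('pics/w1c.png',cv2.resize(a[145:235,285:365],(533,600),interpolation=cv2.INTER_NEAREST))
E
```

```text
(no output)
```

View pics/w1c.png

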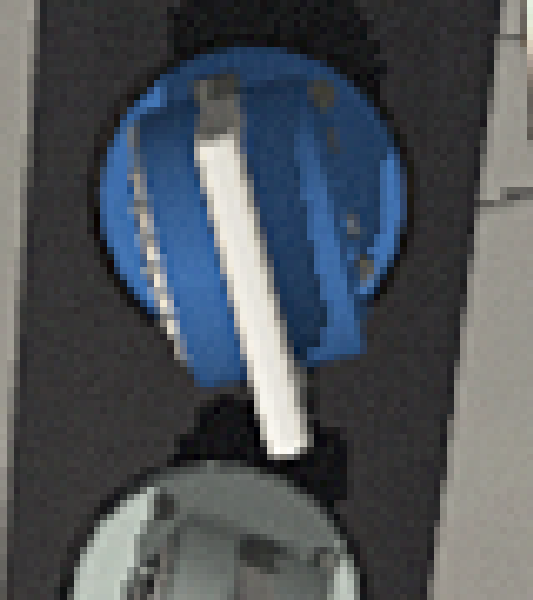

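The crop shows the handle's crossbar top running from about (317.6,166) to (328.2,213.3). The bearing face is on its left and the cap screws on its right.

```bash
python3 - <<'E'
from h import *
np.set_printoptions(precision=2,suppress=True)
s=read_state()
a=atz("wrist",(317.6,166),118,s);b=atz("wrist",(328.2,213.3),118,s);d=a-b
c=(a+b)/2;th=np.degrees(np.arctan2(d[1],d[0]));print(a,b,np.linalg.norm(d),c,th)
w=c-s["eef_pos"];y=s["eef_rot"][2];R=T_tool(s)[:3,:3]
print("tool shift/50",R.T@w/50,"turn",-(th-np.degrees(y))/180, "z to 111-18.8:", (s["eef_pos"][2]-(111-18.8))/50)
# lens ring from scene
for r in regions_of("scene","lens")[:1]: print(r["rect"])
E
```

```text
[467.61 180.03 118.  ] [481.18 122.77 118.  ] 58.85046492601518 [474.4 151.4 118. ] 103.33814829045303
tool shift/50 [-0.01 -0.    2.95] turn -0.06887019142863132 z to 111-18.8: 3.464980238166778
[388.2, 213.0, 43.9, 31.0]
```

```bash
python3 -m jog '[[44,[0,0,0],-0.0345],[44,[0,0,0],-0.0345],[44,[0,0,0.49],0],[44,[0,0,0.49],0],[44,[0,0,0.49],0],[44,[0,0,0.49],0],[44,[0,0,0.49],0],[44,[0,0,0.3],0],[44,[0,0,0],0],[44,[0,0,0],0]]' 30
python3 - <<'E'
from h import *
s=read_state();print(s["eef_pos"],s["eef_rot"]);im=camera("wrist")[150:400,200:450,::-1];cv2.imwrite("pics/w2.png",cv2.resize(im,(600,600)))
E
```

```text
clock: 4.85
eef_pos: [474.7, 151.9, 128.5]
eef_rot: [3.141, 0.0, 1.803]
wrist_force: [0.3, 0.3, 0.4]
finger_gap: 44.2
finger_force: 0.0
[474.69902552 151.94466297 128.49491016] [3.14134211e+00 1.38014355e-05 1.80311362e+00]
```

View pics/w2.png

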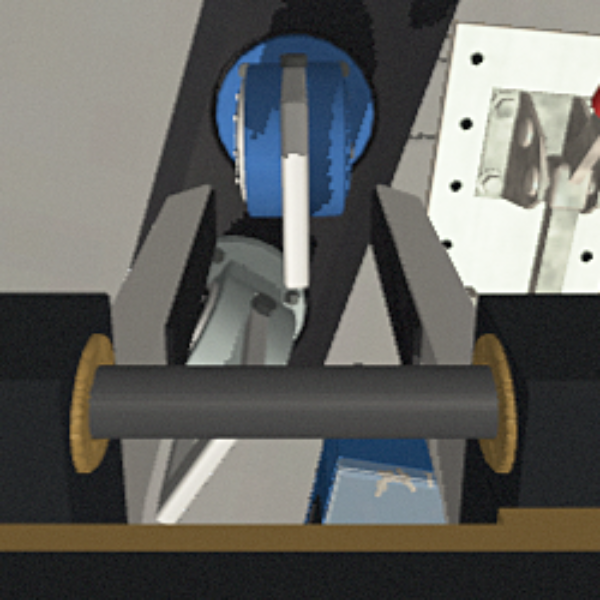

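The bar is centred between the fingers and lined up with them, so I'll go down and close.

```bash
python3 -m jog '[[44,[0,0,0.35],0],[44,[0,0,0.34],0],[44,[0,0,0],0],[0,[0,0,0],0],[0,[0,0,0],0],[0,[0,0,0],0],[0,[0,0,0],0],[0,[0,0,0],0],[0,[0,0,0],0]]' 40
python3 - <<'E'
from h import *
np.set_printoptions(precision=1,suppress=True)
s=read_state();print(s["eef_pos"],s["eef_rot"],s["finger_gap"])
for n in ["scene","side"]:
    camera(n)
    for q in ["lens","camera_stand","camera_stand"]:
        for r in regions_of(n,q)[:1]:
            m=r["pixels"];p=np.argwhere(m);print(n,q,r["conf"],r["rect"])
E
python3 - <<'E'
import cv2,numpy as np
a=cv2.imread('pics/scene0.png');w=cv2.imread('pics/side0.png')
f=lambda i,y0,y1,x0,x1:cv2.resize(i[y0:y1,x0:x1],(390,520),interpolation=cv2.INTER_CUBIC)
cv2.imwrite('pics/lens.png',np.hstack([f(a,175,255,360,420),f(w,135,215,300,360)]))
E
```

```text
clock: 5.8
eef_pos: [474.6, 151.9, 93.7]
eef_rot: [3.141, 0.0, 1.803]
wrist_force: [0.0, -0.5, 2.1]
finger_gap: 7.9
finger_force: 40.0
[474.6 151.9  93.7] [3.1 0.  1.8] 7.913714451778166
scene lens 0.91 [389.1, 213.1, 47.7, 34.1]
scene camera_stand 0.96 [387.0, 248.7, 49.6, 130.9]
scene camera_stand 0.96 [387.0, 248.7, 49.6, 130.9]
side lens 0.44 [326.4, 160.6, 13.0, 8.8]
side camera_stand 0.58 [322.4, 183.8, 7.3, 50.0]
side camera_stand 0.58 [322.4, 183.8, 7.3, 50.0]
```

View pics/lens.png

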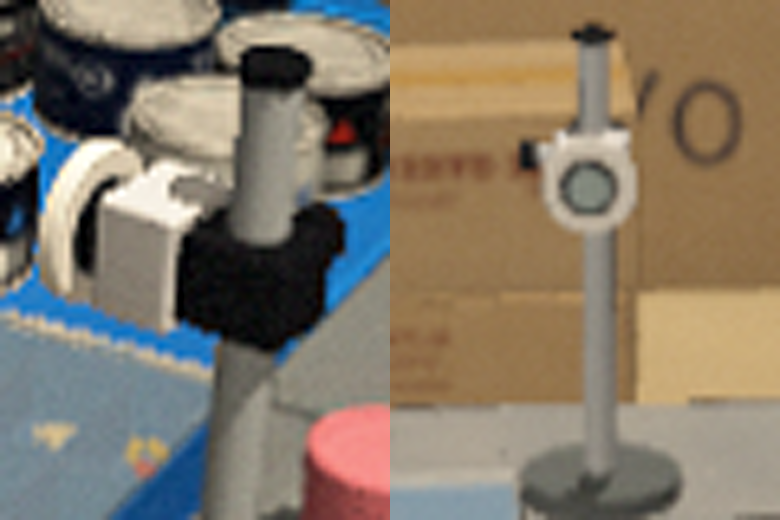

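The handle is gripped (gap 7.9 mm, 40 N). The picture shows the lens glass at about (330.8,163.5) in the side view, nearly in line with the post, and the ring at about (374,208.5) in the scene view. I'll lift, carry part of the way and turn.

```bash
python3 -m jog '[[0,[0,0,-0.3],0],[0,[0,0,-0.6],0],[0,[0,0,-0.8],0],[0,[0,0,-0.8],0],[0,[0,0,-0.8],0],[0,[-0.5,-0.06,0],0],[0,[-0.83,-0.11,0],0],[0,[-0.83,-0.11,0],0],[0,[-0.83,-0.11,0],0],[0,[-0.83,-0.1,0],0],[0,[0,0,0],-0.0426],[0,[0,0,0],-0.0426],[0,[0,0,0],-0.0426],[0,[0,0,0],-0.0426],[0,[0,0,0],-0.0426],[0,[0,0,0],-0.0426],[0,[0,0,0],-0.0426],[0,[0,0,0],-0.0426],[0,[0,0,0],-0.0426],[0,[0,0,0],-0.0426]]' 55
python3 -m jog '[[0,[0,0,0],0],[0,[0,0,0],0],[0,[0,0,0],0]]'
python3 - <<'E'
from h import *
s=read_state();print(s["eef_pos"],s["eef_rot"],s["joints"])
im=camera("wrist")[:,:,::-1];cv2.imwrite("pics/w3.png",im)
sc=camera("scene");cv2.imwrite("pics/s3.png",sc[:,:,::-1])
cv2.imwrite("pics/side3.png",camera("side")[:,:,::-1])
E
```

```text
clock: 8.2
eef_pos: [494.1, -39.5, 257.6]
eef_rot: [3.141, -0.002, -3.137]
wrist_force: [0.6, 0.6, -3.7]
finger_gap: 7.4
finger_force: 55.0
clock: 8.5
eef_pos: [494.4, -39.6, 258.2]
eef_rot: [3.141, -0.001, 3.138]
wrist_force: [-0.1, 0.2, -2.8]
finger_gap: 7.3
finger_force: 55.0
[494.41546053 -39.58519489 258.18523736] [ 3.14147182e+00 -5.86627069e-04  3.13800776e+00] [-1.53769367e-01  1.41238611e-01  1.59112788e+00  3.21197912e-05
  1.40982427e+00 -1.72098592e+00]
```

View pics/w3.png

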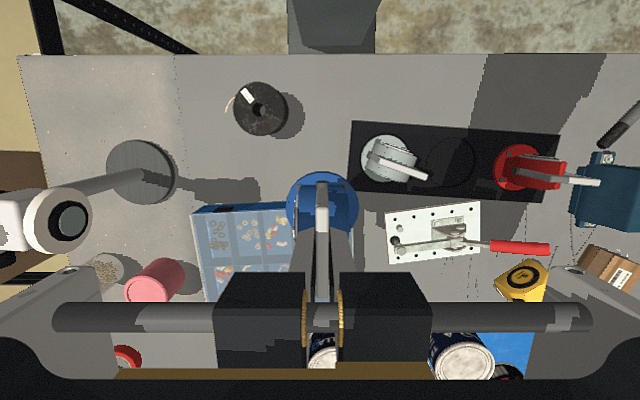

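The housing is held, and the wrist view shows the lens front glass at about (71,222) and the stand foot at about (140,171). I'll zoom in on that.

```bash
python3 - <<'E'
import cv2,numpy as np
a=cv2.imread('pics/w3.png')
cv2.imwrite('pics/w3c.png',cv2.resize(a[130:265,0:185],(740,540),interpolation=cv2.INTER_CUBIC))
E
```

```text
(no output)
```

View pics/w3c.png

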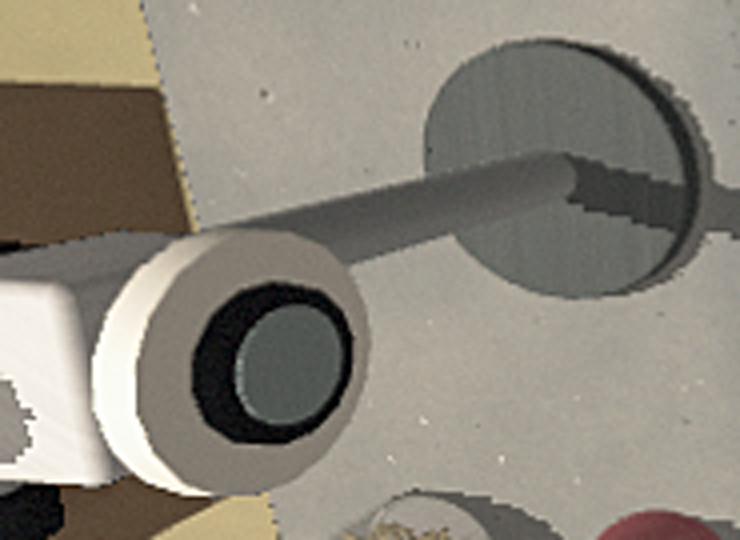

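```bash
cat > fit.py <<'E'
from h import *
from scipy.optimize import least_squares
S0=dict(eef_pos=[494.415,-39.585,258.185],eef_rot=[3.14147,-.000587,3.13801])
def fit(views):
    # p: X,Y (post), phi (look dir), z, h(foot), r (ring setback)
    def res(p,full=False):
        X,Y,ph,z,h,r=p;f=np.array([np.cos(ph),np.sin(ph),0]);l=np.array([-f[1],f[0],0])
        g=np.array([X,Y,z])+71.5*f
        t=np.linspace(0,2*np.pi,180)
        e=[]
        for n,s,kind,obs,sg in views:
            if kind=="glass": q=proj(n,g,s)[0]
            elif kind=="foot": q=proj(n,[X,Y,h],s)[0]
            elif kind=="top": q=proj(n,[X,Y,292],s)[0]
            elif kind=="ring":
                c=proj(n,(g-r*f)+28*(np.outer(np.cos(t),l)+np.outer(np.sin(t),[0,0,1])),s)
                q=np.r_[c.min(0),c.max(0)]
            e.append((q-np.array(obs))/sg)
        e.append(np.array([(h-10)/3,(r-8)/6]))
        return e if full else np.concatenate(e)
    o=least_squares(res,[490,-330,1.57,215,10,8]);C=np.sqrt(np.diag(np.linalg.inv(o.jac.T@o.jac)))
    p=o.x;f=np.array([np.cos(p[2]),np.sin(p[2]),0]);g=np.array([p[0],p[1],p[3]])+71.5*f
    print("p",p,"deg",np.degrees(p[2]),"sd",C,"lens",g)
    for v,e in zip(views,res(p,True)): print(v[0],v[2],e*v[4])
    F=g+150*f; print("front target",F)
    return g,f
np.set_printoptions(precision=2,suppress=True)
V=[("wrist",S0,"glass",(72.5,221),1),("wrist",S0,"ring",(34,187,92.7,253.7),1),("wrist",S0,"foot",(140,172.2),1.),
 ("side",None,"glass",(330.8,163.5),1),("side",None,"foot",(332.6,208.8),1.5),("side",None,"top",(331.2,139.8),1),
 ("scene",None,"foot",(390,297.5),1.5),("scene",None,"top",(402.6,184),1)]
E
cat fit.py > /dev/null; python3 -c "
from fit import *
fit(V)"
```

```text
p [ 487.85 -319.81    1.48  214.44    8.28    4.93] deg 85.06966299094911 sd [1.25 1.19 0.02 1.43 1.87 0.99] lens [ 494.   -248.57  214.44]
wrist glass [ 0.28 -0.25]
wrist ring [-0.48 -0.13  0.49  0.54]
wrist foot [-0.44  0.38]
side glass [0.16 0.39]
side foot [ 0.36 -0.72]
side top [ 0.66 -0.86]
scene foot [0.34 0.68]
scene top [-0.48 -0.03]
front target [506.89 -99.13 214.44]
```

```bash
python3 -m jog '[[0,[-0.1,-0.2,0.04],0],[0,[-0.18,-0.2,0.04],0],[0,[0,0,0],0.026],[0,[0,0,0],0],[0,[0,0,0],0],[0,[0,0,0],0]]'
python3 - <<'E'
from h import *
s=read_state();print(list(s["eef_pos"]),list(s["eef_rot"]))
im=camera("wrist")[:,:,::-1];cv2.imwrite("pics/w4.png",im)
a=camera("scene")[:,:,::-1];cv2.imwrite("pics/s4.png",a)
b=camera("side")[:,:,::-1];cv2.imwrite("pics/side4.png",b)
P=[494+14,-59.6,258]
u=proj("scene",[508,-60,225])[0].astype(int);v=proj("side",[508,-60,225])[0].astype(int);print(u,v)
f=lambda i,c,w,h,W,H:cv2.resize(i[c[1]-h:c[1]+h,c[0]-w:c[0]+w],(W,H),interpolation=2)
x=np.hstack([f(a,u,35,35,350,350),f(b,v,35,35,350,350)])
y=cv2.resize(im[160:270,0:340],(700,226),interpolation=2)
cv2.imwrite("pics/m4.png",np.vstack([x,y]))
E
```

```text
clock: 9.25
eef_pos: [508.6, -59.8, 254.4]
eef_rot: [-3.142, -0.0, 3.061]
wrist_force: [0.6, 0.0, -2.9]
finger_gap: 7.3
finger_force: 55.0
[np.float64(508.63560579162646), np.float64(-59.79782499940148), np.float64(254.37544193037215)] [np.float64(-3.141573446697702), np.float64(-9.583360839959809e-05), np.float64(3.060910841435292)]
[304 182] [327 177]
```

View pics/m4.png

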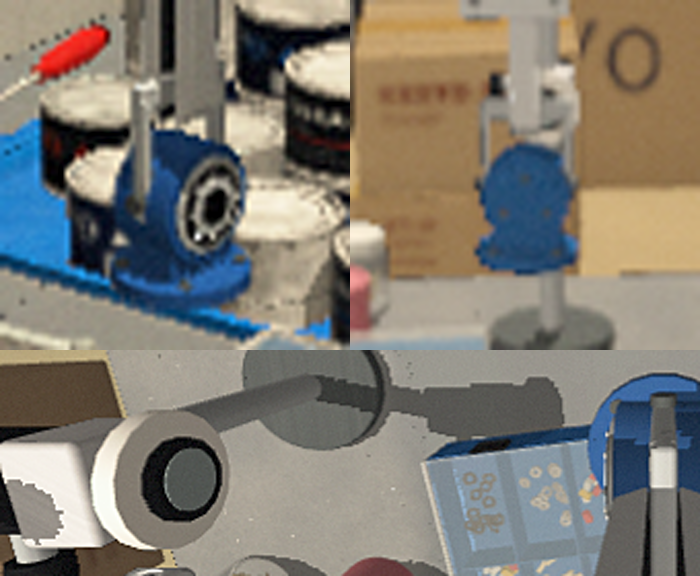

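```bash
cat > run2.py <<'E'
from fit import *
S1=dict(eef_pos=[508.636,-59.798,254.375],eef_rot=[-3.14157,-.0000958,3.06091])
V2=V+[("wrist",S1,"glass",(93.7,222.3),1),("wrist",S1,"ring",(51.5,190.2,111.2,256.9),1)]
g,f=fit(V2)
def house(s):
    y=s["eef_rot"][2]-np.pi/2;fx=np.array([np.cos(y),np.sin(y),0])
    u=np.array(s["eef_pos"])-[0,0,85.7];return u+[0,0,46]-22.5*fx,u+[0,0,46]+22.5*fx,fx
fr,bk,fx=house(S1)
print("front",fr,"proj scene",proj("scene",fr),"obs 311.2,188","back side",proj("side",bk),"obs 327,181.6")
psi=np.arctan2(f[1],f[0]);print("yaw err deg",np.degrees(psi-np.arctan2(fx[1],fx[0])))
tgt=g+172.5*f-[0,0,46]+[0,0,85.7];w=tgt-S1["eef_pos"];print("tcp target",tgt,"shift/50 in tool",T_tool(S1)[:3,:3].T@w/50)
E
python3 run2.py
```

```text
p [ 488.45 -319.8     1.49  214.22    8.27    6.18] deg 85.35697254410329 sd [1.21 1.1  0.02 1.26 1.85 0.71] lens [ 494.24 -248.53  214.22]
wrist glass [ 0.75 -0.13]
wrist ring [-1.65 -0.06 -0.43  0.56]
wrist foot [-0.29  0.73]
side glass [0.09 0.45]
side foot [ 0.21 -0.71]
side top [ 0.5  -0.86]
scene foot [0.45 0.55]
scene top [-0.36 -0.13]
wrist glass [-0.56  0.43]
wrist ring [ 2.14 -1.47 -0.28  0.43]
front target [506.38 -99.03 214.22]
front [506.82 -82.22 214.68] proj scene [[311.61 188.32]] obs 311.2,188 back side [[327.2  182.26]] obs 327,181.6
yaw err deg -0.020251925285516476
tcp target [508.2  -76.6  253.92] shift/50 in tool [-0.02 -0.34  0.01]
```

```bash
python3 -m jog '[[0,[-0.01,-0.17,0],0],[0,[-0.01,-0.17,0.01],0],[0,[0,0,0],0],[0,[0,0,0],0],[0,[0,0,0],0],[0,[0,0,0],0],[0,[0,0,0],0]]'
python3 - <<'E'
from h import *
s=read_state();print(s["eef_pos"],s["eef_rot"],np.abs(s["qd"]).max())
a=camera("scene")[:,:,::-1];w=camera("wrist")[:,:,::-1]
cv2.imwrite("pics/f.png",np.vstack([cv2.resize(a[140:230,270:430],(600,338),interpolation=2),cv2.resize(w[150:290,0:400],(600,210),interpolation=2)]))
E
```

```text
clock: 10.1
eef_pos: [508.1, -76.5, 254.0]
eef_rot: [3.142, -0.0, 3.06]
wrist_force: [0.2, 0.0, -3.8]
finger_gap: 7.3
finger_force: 55.0
[508.13352936 -76.50547666 253.95047284] [ 3.14157349e+00 -1.25237360e-05  3.05963783e+00] 0.0022614758247329423
```

View pics/f.png

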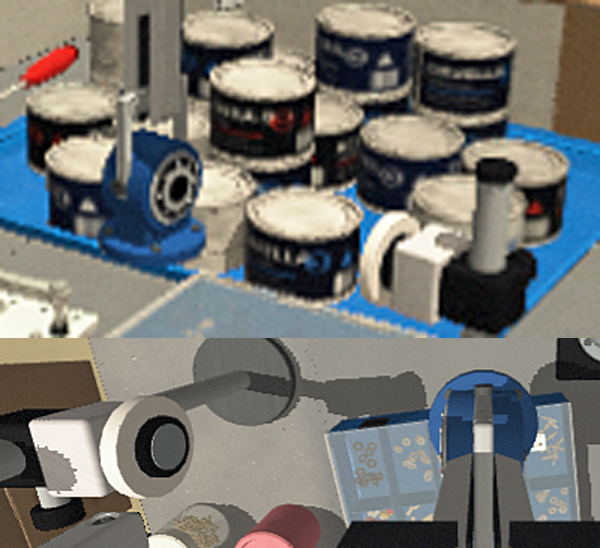

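The housing is upright and still, with its bearing face towards the lens. The measured pose matches the target, so I'm handing in.

```bash
python3 -c "
from cell import *
print(sign_off())"
```

```text
the job is handed in; nothing more can be done
None
```

The job is handed in: the blue housing is held upright and still by its handle, bearing face square to the lens and centred on it. By my camera fit the gap is 150 mm, good to a millimetre or two in position and about 1° in angle.

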